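# Snap the lid onto the storage jar and keep it pressed home

### The arm

A 7-joint arm with a two-finger parallel gripper is mounted at the origin on a cart in front of the work surface, level with it; the furniture and walls round the work are solid. World frame = base frame: x ahead of the robot, y to its left, z up, the work surface at z = 0. Lengths are in m, angles in rad, forces in N, time in s.
With the tool pointing down it reaches from about 0.425 to 0.95 m from the base axis. Payload 4.7 kg.
Tool frame: the origin (TCP) lies between the finger pads; the fingertips stand 25 mm ahead of it and the grasp point (between the pads) lies 6 mm ahead of it (robot.tip_extent is the distance from the TCP to the fingertips, in m); z points along the fingers, y is the line along which they close (so a half turn about z gives the same grasp; the last joint's range is limited). The gripper opens to 85 mm and grips with 20 to 120 N. Pads are 22 mm wide; open, the fingers measure 114 mm over their backs; the gripper's body (76 mm by 85 mm) begins 54 mm behind the grasp point. The pads swing forward as they close: fully open they stand 13 mm farther back than shut.
Start: joints at [1.138, 0.469, -0.049, 1.532, 0.024, 1.141, -0.082], TCP at [0.265, -0.621, 0.256] pointing down, gripper open.
Joint ranges: [-2.59, 2.59], [-0.33, 1.99], [-1.39, 1.29], [0.1, 2.45], [-1.04, 4.18], [0.21, 1.99], [-2.66, 2.66]. Speed limits (rad/s): [2.57, 2.57, 3.14, 3.14, 3.14, 3.14, 3.14].

### API

Orientations are given as [roll, pitch, yaw] about the fixed x, y, z axes, in that order (R = Rz(yaw) Ry(pitch) Rx(roll)).
In Python, from rig import monitor, eyes, order, robot gives the robot as it stands.
- The arm moves only by the shell command python3 -m crank 'ROWS'. ROWS is JSON, a list of rows, each an object of numbers: "wx", "wy", "wz": the turn, a rotation vector about the tool's x, y, z in rad; "x", "y", "z": the shift along the tool's x, y, z in mm; "gripper": the closure, from -1 (fully open) to 1 (shut). In form: [{"wx": .., "wy": .., "wz": .., "x": .., "y": .., "z": .., "gripper": ..}, ...]. A call has 1 to 5 rows; each row shifts and turns the commanded pose from where the row before left it, along the tool's axes as they then stand; what a row does not reach is not made up. A row lasts 1/10 s, in which the tool goes at most 50 mm and 8.59 degrees, less where a joint would pass 70% of its speed; a pose out of reach is approached as far as the arm can. A call is refused whole if a number of a shift passes 50 or a number of a turn 0.15, either way. A call with a gripper value outside its range is refused whole. The fingers move at their own pace and stop on an object; the grip force is fixed at half the most. Time passes only in rows, so rows that do not move let the fingers close. It gives the time, the measured TCP pose, the force, the opening and the grip force at its end, in the units of the state.
- monitor.state(): the state, without advancing time (a new reading comes with each control period).
- eyes.read_camera(name): name is "scene" or "top" or "wrist"; returns a dict with "frame" (420x560x3 uint8, blue, green, red), "depth" (420x560 float32, m along the optical axis (not along the pixel's ray), 0 where there is no reading), "mtx" (3x3 intrinsics, pixels), "extrinsics" (4x4, takes a point from camera to world coordinates); the wrist camera has in their place "hand_eye" (4x4, takes a point from camera to tool coordinates, whose origin is the TCP and whose axes are the flange's). Camera axes: x right, y down, z forward; pixel columns grow to the right and rows downward; lengths in m; the calibration is good to about 2 mm. A picture is of the moment at which its call begins: read the wrist's pose just before it.
- order.sign_off(): hands the job in; it is judged then, once.
The state is a dict: "time_s": time; "joints": joint angles; "joint_velocities": joint speeds; "effort": joint torques, N m; "position": TCP position; "tcp_rot": TCP orientation; "contact_force": force on the tool from outside, world axes, zero at the start; "torque": the same for the moment, N m; "grip_width": finger opening in m; "finger_force": force on a finger pad.
Only numpy, scipy, OpenCV 4.12 (cv2) and the standard library are available. Lean on these libraries where they do the work, as an engineer would, in place of code of your own. Each camera call takes 0.05 s, during which the arm holds its last target. There are 200 camera calls.

### The job

Pick up the black lid by its wooden knob, set it squarely on the neck of the blue storage jar, and press it straight down until it clicks over the snap nubs and sits fully home on the seal. Keep pressing after the click: the job ends while the gripper is still holding the lid and pushing it down firmly, with about 10 to 20 N. Leave the jar standing where it is and do not disturb the dotted mug, the jam jar or the spice jar.

Things in the scene. Friction and masses are not known exactly. Their poses are not given: they have to be found in the camera images.
- jar: Loose blue stoneware storage jar, 0.9 kg, upright. Body 76 mm across, 82 mm high; on it a grey neck 40 mm across, rim bevelled from z = 97 to 101 mm, then a red seal; total height 104 mm. Four sprung metal nubs at z = 92 mm stand out of the neck to 48 mm across. Origin: centre of the underside, z up along the axis.
- seal: Red silicone seal, a disc 32 mm across and 3 mm thick on top of the jar's neck, fixed to the jar; it hardly yields. Origin: centre of its underside, 101 mm above the jar's. The lid's inner ceiling bears on it when fully home: the lid's origin is then 84 mm above the jar's.
- lid: Loose black snap lid, 70 g, foot down on the worktop. Skirt 56 mm across, flat top at z = 24 mm, inner ceiling at z = 20 mm; a round bead inside its foot (z = 0 to 5 mm) leaves a 44 mm opening. On top a round light wooden knob 26 mm across, z = 24 to 48 mm, gripped from above at any yaw. Origin: centre of the underside, z up.
- mug: Loose white mug with dark dots, 82 mm across (117 mm with its handle), 91 mm high, a bystander. Origin: centre of the underside.
- jam: Loose jam jar, 62 mm across, 99 mm high, a bystander. Origin: centre of the underside.
- spice: Loose spice jar with red cap, 45 mm across, 106 mm high, a bystander at the back. Origin: centre of the underside.
- nubs (a point): Point on the jar's axis at the height of the four nubs, z = 92 mm. Put on loosely, the lid rests on the nubs with its origin 94 to 95 mm above the jar's origin. Under a push of about 8 to 12 N the nubs give way within 5 mm, the push drops to nothing (the click: the nubs now draw the lid down), and the lid goes on to the seal.
Things that resemble listed ones, but are neither listed nor needed, are in the scene too. Several things look just like the lid: the one meant starts nearest to the robot's base.

How it is judged:
On the way, in this order (a step that is already met when the one before it is completed fails the run):
1. the lid is level and centred over the neck, its foot round the neck and still above the nubs (z of lid in the frame of jar between 0.0905 and 0.103 m and horizontal distance between lid and jar below 0.004 m and angle between the z axis of lid and the z axis of jar, either way round below 0.15 rad), for 0.1 s.
2. the lid has clicked past the nubs and sits on the seal (z of lid in the frame of jar below 0.086 m and horizontal distance between lid and jar below 0.004 m and angle between the z axis of lid and the z axis of jar, either way round below 0.06 rad), for 0.2 s.
At the end, for the whole second after the job is handed in: Lid home on the jar (84 mm over its origin, 2 mm tolerance; axes within 4 mm and 0.06 rad), jar upright within 0.06 rad and still on the worktop, the fingers still holding the lid (contact over 4 N) and pressing it on the seal with over 5 N (all of step 2 and z of lid in the frame of jar above 0.08 m and contact force between lid and seal above 5 N and contact force between the fingers and lid above 4 N and angle between jar's own z axis and vertical below 0.06 rad and height (world z) of jar below 0.005 m and linear speed of each of jar, lid below 0.02 m/s); the arm keeps its last pose, push and grip.
It fails at once if the jar is shoved more than 40 mm or tipped more than 0.25 rad (distance of jar from where it was at the start of the episode above 0.04 m or angle between jar's own z axis and vertical above 0.25 rad).
It fails at once if the mug, jam jar or spice jar is moved more than 20 mm or tipped (distance of any of mug, jam, spice from where it was at the start of the episode above 0.02 m or angle between any of mug, jam, spice's own z axis and vertical above 0.4 rad).
It also fails if it takes over 48 s, if anything falls off the work surface, if the arm or the gripper's body presses on something with over 40 N, if the wrist force passes 120 N, or if a joint passes its speed limit or range.

## Working session

There is one attempt and no reset: what is moved stays moved. The work goes in short steps, Python scripts to look and compute and a shell command to move; the robot and the scene stay as the last step left them, time stands still between calls to the robot, and variables do not carry over. Pictures are saved under pics/ and viewed, at most 10 in all, crops included, and the job is handed in when it is done.

```bash
mkdir -p pics
python3 - <<'E'
from rig import monitor, eyes, robot
import cv2,pickle
s=monitor.state();print(s, robot.tip_extent)
d={n:eyes.read_camera(n) for n in("scene","top")}
pickle.dump((s,d),open("v0.pkl","wb"))
for n in d: cv2.imwrite(f"pics/{n}0.png",d[n]["frame"]); print(n,d[n]["mtx"],d[n]["extrinsics"])
E
```

```text
{'time_s': 0.0, 'joints': array([ 1.13808836,  0.46945812, -0.04859742,  1.53368284,  0.02405407,
        1.14098768, -0.08234417]), 'joint_velocities': array([ 0.00135068, -0.00094801, -0.00135077,  0.00109403, -0.00035713,
        0.00071135, -0.00062904]), 'effort': array([ 1.45081543e-03, -5.10300994e+01, -4.63069207e-02, -2.37716210e+01,
        1.07057963e-02,  7.48327497e-03,  9.54602882e-06]), 'position': array([ 0.2650392 , -0.62021427,  0.25525481]), 'tcp_rot': array([-3.13964013e+00,  2.82582510e-05,  4.03778237e-01]), 'contact_force': array([ 0.17375188, -0.47087048,  0.53646421]), 'torque': array([ 0.00375699, -0.01396836, -0.00268006]), 'finger_force': 0.0, 'grip_width': 0.0854799166978651} 0.025
scene [[488.46134764   0.         281.06188443]
 [  0.         488.46134764 203.87893363]
 [  0.           0.           1.        ]] [[ 0.49070947 -0.64546206  0.58530586 -0.38730963]
 [-0.87124212 -0.37264271  0.31949113 -0.61322255]
 [ 0.01189056 -0.66672044 -0.74521303  1.29544827]
 [ 0.          0.          0.          1.        ]]
top [[406.59753996   0.         273.55384262]
 [  0.         406.59753996 209.56043741]
 [  0.           0.           1.        ]] [[-1.08222525e-03 -9.76101238e-01  2.17313601e-01  2.47551894e-01]
 [-9.99991289e-01  1.93240737e-03  3.69976570e-03 -1.10734836e-01]
 [-4.03128428e-03 -2.17307704e-01 -9.76094827e-01  1.47995965e+00]
 [ 0.00000000e+00  0.00000000e+00  0.00000000e+00  1.00000000e+00]]
```

View pics/scene0.png

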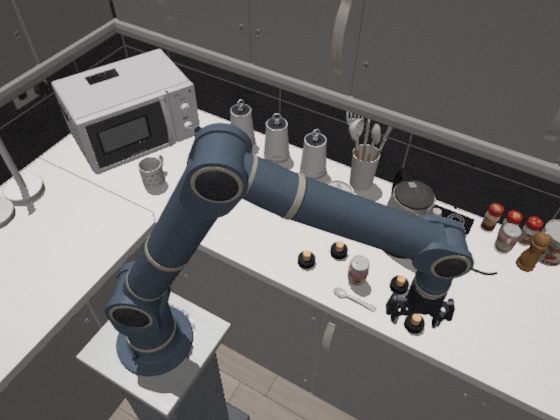

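View pics/top0.png

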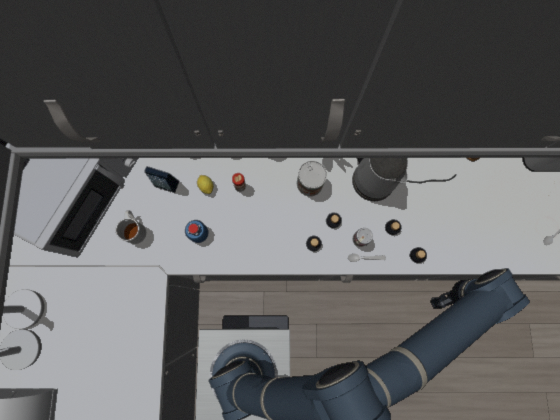

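The top view shows four lid-like things at about (334,220), (314,243), (394,227) and (418,255). The jar with its red seal is at (196,231), the mug at (131,231), the jam jar at (363,237) and the spice jar at (239,181). In the scene view the lids are at (307,260), (340,249), (400,285) and (415,323), and the arm hides the jar. Next I compute their positions and enlarge a crop.

```bash
cat > h.py <<'E'
import numpy as np,cv2
def ray(c,E,u,v):
    d=E[:3,:3]@np.linalg.inv(c["mtx"])@[u,v,1]; return E[:3,3],d
def dep(c,E,u,v):
    o,d=ray(c,E,u,v); z=np.median(c["depth"][int(v)-1:int(v)+2,int(u)-1:int(u)+2]); return o+d*z
def tri(a,b):
    (p,d),(q,e)=a,b; s=np.linalg.lstsq(np.c_[d,-e],q-p,rcond=None)[0]
    x,y=p+d*s[0],q+e*s[1]; return (x+y)/2,np.linalg.norm(x-y)
E
python3 - <<'E'
import pickle,numpy as np,cv2
from h import *
s,d=pickle.load(open("v0.pkl","rb")); t,c=d["top"],d["scene"]; T,C=t["extrinsics"],c["extrinsics"]
np.set_printoptions(precision=4,suppress=True)
for n,u,v in[("A",314,243),("B",334,220),("C",394,227),("D",418,255),("jar",196,231),("mug",131,231),("jam",363,237),("sp",239,181)]:
    p=dep(t,T,u,v); print(n,p,np.hypot(*p[:2]))
for n,u,v in[("A",307,258),("B",340,248),("C",400,283),("D",415,321)]: print(n,dep(c,C,u,v))
f=t["frame"]
a=cv2.resize(f[205:275,290:440],None,fx=5,fy=5,interpolation=cv2.INTER_CUBIC)
b=cv2.resize(f[205:255,165:225],None,fx=4,fy=4,interpolation=cv2.INTER_CUBIC)
im=np.zeros((560,750,3),np.uint8); im[:350]=a; im[355:555,:240]=b
im[355:555,300:720]=cv2.resize(c["frame"][235:285,280:385],None,fx=4,fy=4,interpolation=cv2.INTER_CUBIC)
cv2.imwrite("pics/crop.png",im)
E
```

```text
A [ 0.445  -0.2486  0.0461] 0.5097343436133888
B [ 0.5275 -0.3219  0.0485] 0.6179496517793668
C [ 0.5021 -0.5359  0.0457] 0.7343796080916204
D [ 0.4019 -0.6136  0.0462] 0.7334633308813436
jar [0.4789 0.1603 0.1049] 0.5050668279957466
mug [0.4929 0.4123 0.0246] 0.6425921478119142
jam [ 0.458  -0.4115  0.1   ] 0.6157078449328659
sp [0.6574 0.0162 0.1035] 0.6575810619111634
A [ 0.4434 -0.2563  0.036 ]
B [ 0.5278 -0.3311  0.0404]
C [ 0.4991 -0.5438  0.0397]
D [ 0.3979 -0.6254  0.0423]
```

View pics/crop.png

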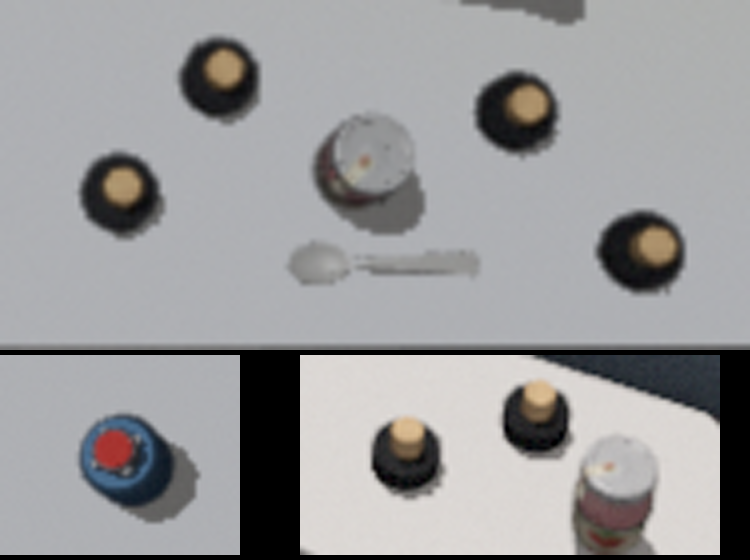

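Candidates by top-view pixel and distance from the base: A (314,242) 0.51 m, B (334,220) 0.62 m, C (394,227) 0.73 m, D (418,255) 0.73 m. All four look the same, black with a wooden knob, and A is the nearest, so A is the lid. In the crop its knob top is at top-view (314.2,242) and scene (306.6,253.4). The jar's seal is at top-view (193.1,228.4).

```bash
cat >> h.py <<'E'
from scipy.spatial.transform import Rotation as Ro
def pose(s):
    M=np.eye(4); M[:3,:3]=Ro.from_euler("xyz",s["tcp_rot"]).as_matrix(); M[:3,3]=s["position"]; return M
def togo(s,p):  # tool-axis shift in mm to bring TCP to world p
    M=pose(s); return np.round(M[:3,:3].T@(np.array(p)-M[:3,3])*1000,1)
E
python3 - <<'E'
import pickle
from h import *
from rig import monitor
s,d=pickle.load(open("v0.pkl","rb")); t,c=d["top"],d["scene"]; T,C=t["extrinsics"],c["extrinsics"]
print(tri(ray(t,T,314.2,242),ray(c,C,306.6,253.4)))
o,r=ray(t,T,193.1,228.4); print(o+r*(.104-o[2])/r[2], dep(t,T,193,228))
print(togo(monitor.state(),[.40,-.25,.22]))
E
```

```text
(array([ 0.44881125, -0.25003132,  0.04941786]), np.float64(0.0023408933116929142))
[0.48815123 0.17086002 0.104     ] [0.48927073 0.17094235 0.10556092]
[ 269.6 -287.4   35.9]
```

```bash
python3 -m crank '[{"x":30,"y":-32,"gripper":-1},{"x":34,"y":-36},{"x":34,"y":-36},{"x":34,"y":-36},{"x":34,"y":-36}]'
```

```text
invalid input at $[0]: expected keys wx, wy, wz, x, y, z, gripper
```

```bash
python3 -m crank '[{"x":34,"y":-36,"z":10},{"x":34,"y":-36,"z":10},{"x":34,"y":-36,"z":10},{"z":5},{"z":0}]'
python3 - <<'E'
from rig import monitor, eyes
from h import *; import pickle
s=monitor.state(); w=eyes.read_camera("wrist"); pickle.dump((s,w),open("w1.pkl","wb"))
print(w["hand_eye"],w["mtx"],togo(s,[.449,-.25,.2])); cv2.imwrite("pics/w1.png",w["frame"])
E
```

```text
[[ 3.62510783e-05 -9.63573501e-01 -2.67443653e-01  6.84796281e-02]
 [ 9.99999998e-01  2.24014575e-05  5.48363263e-05 -1.84025390e-04]
 [-4.68477033e-05 -2.67443654e-01  9.63573500e-01 -1.16899099e-01]
 [ 0.00000000e+00  0.00000000e+00  0.00000000e+00  1.00000000e+00]] [[369.37465864   0.         286.19765196]
 [  0.         369.37465864 211.20415204]
 [  0.           0.           1.        ]] [ 314.6 -268.1   55.8]invalid input at $[0]: expected keys wx, wy, wz, x, y, z, gripper
```

View pics/w1.png

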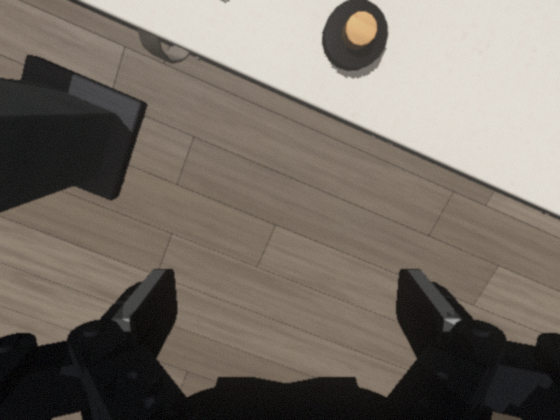

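The rows were refused because every key is required, so the arm is still at its start. The wrist view shows only lid D, at (360,28). I'll resend with all the keys.

```bash
python3 -m crank '[{"wx":0,"wy":0,"wz":0,"x":34,"y":-36,"z":0,"gripper":-1},{"wx":0,"wy":0,"wz":0,"x":34,"y":-36,"z":0,"gripper":-1},{"wx":0,"wy":0,"wz":0,"x":34,"y":-36,"z":0,"gripper":-1},{"wx":0,"wy":0,"wz":0,"x":34,"y":-36,"z":0,"gripper":-1},{"wx":0,"wy":0,"wz":0,"x":34,"y":-36,"z":0,"gripper":-1}]'
```

```text
time_s: 0.65
position: [0.3512, -0.3863, 0.2562]
tcp_rot: [-3.142, 0.0, 0.404]
contact_force: [0.4, 0.0, 0.5]
grip_width: 0.0854
finger_force: 0.0
```

```bash
python3 -m crank '[{"wx":0,"wy":0,"wz":0,"x":34,"y":-36,"z":0,"gripper":-1},{"wx":0,"wy":0,"wz":0,"x":34,"y":-36,"z":0,"gripper":-1},{"wx":0,"wy":0,"wz":0,"x":34,"y":-36,"z":0,"gripper":-1},{"wx":0,"wy":0,"wz":0,"x":0,"y":0,"z":20,"gripper":-1},{"wx":0,"wy":0,"wz":0,"x":0,"y":0,"z":0,"gripper":-1}]'
python3 - <<'E'
from rig import monitor, eyes
from h import *; import pickle
s=monitor.state(); w=eyes.read_camera("wrist"); pickle.dump((s,w),open("w1.pkl","wb"))
print(s["position"],s["joints"],togo(s,[.449,-.25,.2])); cv2.imwrite("pics/w2.png",w["frame"])
E
```

```text
time_s: 1.15
position: [0.4013, -0.247, 0.2347]
tcp_rot: [-3.138, 0.003, 0.407]
contact_force: [-0.7, 0.1, -0.6]
grip_width: 0.0852
finger_force: 0.0
[ 0.40126918 -0.24701486  0.23465737] [ 0.68366037  0.17419245 -0.24863257  2.01190927  0.05174035  0.9655708
 -0.75455142] [42.7 21.8 34.5]
```

View pics/w2.png

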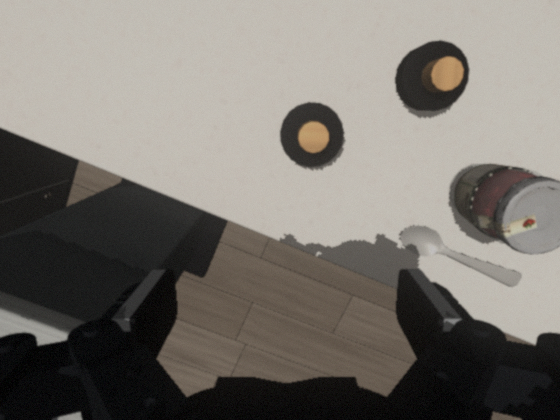

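The wrist view shows lid A's knob top at about (313.5,136.5), lid B at (447,73) and the jam jar at (530,215).

Run:
```python
import pickle
from h import *
s,w=pickle.load(open("w1.pkl","rb")); E=pose(s)@w["hand_eye"]
o,d=ray(w,E,313.5,136.5); print(o+d*(.048-o[2])/d[2], dep(w,E,313,136))
_,t=pickle.load(open("v0.pkl","rb")); t=t["top"]
p,e=tri(ray(w,E,313.5,136.5),ray(t,t["extrinsics"],314.2,242)); print(p,e)
# automatic: fit knob by depth
dd=w["depth"]; v,u=np.mgrid[80:190,260:370]; z=dd[80:190,260:370]
P=(o[:,None]+E[:3,:3]@np.linalg.inv(w["mtx"])@np.stack([u.ravel(),v.ravel(),np.ones(u.size)])*z.ravel())
k=P[:,(P[2]>.04)&(P[2]<.06)]; print(k.shape,k.mean(1),np.median(k[2])); 
(c,r)=cv2.minEnclosingCircle(k[:2].T.astype(np.float32)); print(c,r)
print(togo(s,[*c,.13]))
```

```text
[ 0.45225096 -0.2481864   0.048     ] [ 0.45243579 -0.24768911  0.0475919 ]
[ 0.45135796 -0.25076672  0.0262372 ] 0.0011042664609680628
(3, 788) [ 0.45184773 -0.24824512  0.0471785 ] 0.047266119994198136
(0.4516700208187103, -0.24853768944740295) 0.01297626830637455
[ 46.   21.7 104.5]
```

```bash
python3 -m crank '[{"wx":0,"wy":0,"wz":0,"x":23,"y":11,"z":20,"gripper":-1},{"wx":0,"wy":0,"wz":0,"x":23,"y":11,"z":30,"gripper":-1},{"wx":0,"wy":0,"wz":0,"x":0,"y":0,"z":35,"gripper":-1},{"wx":0,"wy":0,"wz":0,"x":0,"y":0,"z":35,"gripper":-1},{"wx":0,"wy":0,"wz":0,"x":0,"y":0,"z":0,"gripper":-1}]'
python3 - <<'E'
from rig import monitor
from h import *
print(togo(monitor.state(),[.4517,-.2484,.050]))
E
```

```text
time_s: 1.7
position: [0.4499, -0.2516, 0.1127]
tcp_rot: [-3.135, 0.006, 0.401]
contact_force: [-0.8, 0.7, 0.7]
grip_width: 0.0857
finger_force: 0.0
[ 3.3 -1.8 62.7]
```

```bash
python3 -m crank '[{"wx":0,"wy":0,"wz":0,"x":3,"y":-2,"z":20,"gripper":-1},{"wx":0,"wy":0,"wz":0,"x":0,"y":0,"z":20,"gripper":-1},{"wx":0,"wy":0,"wz":0,"x":0,"y":0,"z":15,"gripper":-1},{"wx":0,"wy":0,"wz":0,"x":0,"y":0,"z":0,"gripper":-1},{"wx":0,"wy":0,"wz":0,"x":0,"y":0,"z":0,"gripper":-1}]'
python3 - <<'E'
from rig import monitor,eyes
from h import *
s=monitor.state()
print(togo(s,[.4517,-.2484,.050]),s["position"])
w=eyes.read_camera("wrist");cv2.imwrite("pics/w3.png",w["frame"])
E
```

```text
time_s: 2.2
position: [0.4559, -0.2494, 0.0629]
tcp_rot: [3.14, -0.001, 0.402]
contact_force: [0.4, 0.1, 0.8]
grip_width: 0.0854
finger_force: 0.0
[-3.5 -2.6 12.9] [ 0.45589601 -0.24942694  0.06288001]
```

```bash
python3 -m crank '[{"wx":0,"wy":0,"wz":0,"x":-2,"y":-1,"z":6,"gripper":-1},{"wx":0,"wy":0,"wz":0,"x":0,"y":0,"z":6,"gripper":-1},{"wx":0,"wy":0,"wz":0,"x":0,"y":0,"z":0,"gripper":-1},{"wx":0,"wy":0,"wz":0,"x":0,"y":0,"z":0,"gripper":-1},{"wx":0,"wy":0,"wz":0,"x":0,"y":0,"z":0,"gripper":-1}]'
python3 - <<'E'
from rig import monitor
from h import *
s=monitor.state()
print(togo(s,[.4517,-.2484,.050]),s["position"])
E
```

```text
time_s: 2.75
position: [0.4531, -0.248, 0.0494]
tcp_rot: [3.141, -0.0, 0.404]
contact_force: [0.3, -0.3, 0.5]
grip_width: 0.0855
finger_force: 0.0
[-1.4 -0.2 -0.6] [ 0.4530542  -0.24799631  0.04938819]
```

View pics/w3.png

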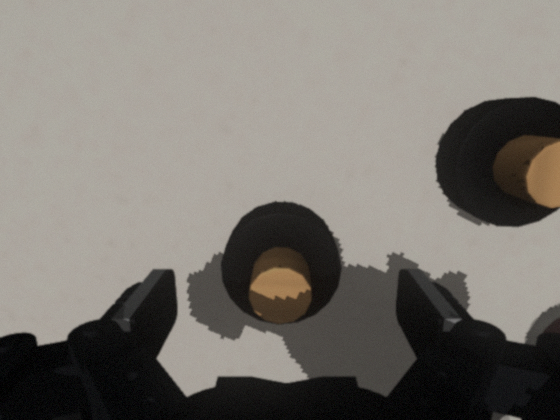

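In this wrist view lid A's knob top is at (281,294), midway between the fingers, which puts it within about 2 mm of centre before the last correction. I'll close on it.

```bash
python3 -m crank '[{"wx":0,"wy":0,"wz":0,"x":0,"y":-1,"z":0,"gripper":1},{"wx":0,"wy":0,"wz":0,"x":0,"y":0,"z":0,"gripper":1},{"wx":0,"wy":0,"wz":0,"x":0,"y":0,"z":0,"gripper":1},{"wx":0,"wy":0,"wz":0,"x":0,"y":0,"z":0,"gripper":1},{"wx":0,"wy":0,"wz":0,"x":0,"y":0,"z":0,"gripper":1}]'; python3 -m crank '[{"wx":0,"wy":0,"wz":0,"x":0,"y":0,"z":0,"gripper":1},{"wx":0,"wy":0,"wz":0,"x":0,"y":0,"z":0,"gripper":1},{"wx":0,"wy":0,"wz":0,"x":0,"y":0,"z":0,"gripper":1},{"wx":0,"wy":0,"wz":0,"x":0,"y":0,"z":0,"gripper":1},{"wx":0,"wy":0,"wz":0,"x":0,"y":0,"z":0,"gripper":1}]'
```

```text
time_s: 3.25
position: [0.4527, -0.2472, 0.0497]
tcp_rot: [3.141, -0.0, 0.404]
contact_force: [0.0, 0.2, 3.5]
grip_width: 0.0241
finger_force: 58.8
time_s: 3.75
position: [0.4527, -0.2472, 0.0496]
tcp_rot: [3.141, -0.0, 0.404]
contact_force: [-0.3, 1.2, 5.6]
grip_width: 0.0237
finger_force: 59.0
```

```bash
python3 -m crank '[{"wx":0,"wy":0,"wz":0,"x":0,"y":0,"z":-20,"gripper":1},{"wx":0,"wy":0,"wz":0,"x":0,"y":0,"z":-40,"gripper":1},{"wx":0,"wy":0,"wz":0,"x":0,"y":0,"z":-45,"gripper":1},{"wx":0,"wy":0,"wz":0,"x":0,"y":0,"z":-45,"gripper":1},{"wx":0,"wy":0,"wz":0,"x":0,"y":0,"z":0,"gripper":1}]'; python3 -m crank '[{"wx":0,"wy":0,"wz":0,"x":17,"y":-36,"z":0,"gripper":1},{"wx":0,"wy":0,"wz":0,"x":17,"y":-36,"z":0,"gripper":1},{"wx":0,"wy":0,"wz":0,"x":17,"y":-36,"z":0,"gripper":1},{"wx":0,"wy":0,"wz":0,"x":17,"y":-36,"z":0,"gripper":1},{"wx":0,"wy":0,"wz":0,"x":17,"y":-36,"z":0,"gripper":1}]'; python3 -m crank '[{"wx":0,"wy":0,"wz":0,"x":9,"y":-38,"z":0,"gripper":1},{"wx":0,"wy":0,"wz":0,"x":9,"y":-38,"z":0,"gripper":1},{"wx":0,"wy":0,"wz":0,"x":9,"y":-38,"z":0,"gripper":1},{"wx":0,"wy":0,"wz":0,"x":9,"y":-38,"z":0,"gripper":1},{"wx":0,"wy":0,"wz":0,"x":9,"y":-38,"z":0,"gripper":1}]';python3 -m crank '[{"wx":0,"wy":0,"wz":0,"x":0,"y":0,"z":0,"gripper":1},{"wx":0,"wy":0,"wz":0,"x":0,"y":0,"z":0,"gripper":1},{"wx":0,"wy":0,"wz":0,"x":0,"y":0,"z":0,"gripper":1},{"wx":0,"wy":0,"wz":0,"x":0,"y":0,"z":0,"gripper":1}]'
python3 - <<'E'
from rig import monitor,eyes
from h import *; import pickle
s=monitor.state(); w=eyes.read_camera("wrist");cv2.imwrite("pics/w4.png",w["frame"]); t=eyes.read_camera("top")
pickle.dump((s,w,t),open("w4.pkl","wb")); print(s["joints"])
E
```

```text
time_s: 4.25
position: [0.456, -0.2485, 0.205]
tcp_rot: [3.132, -0.008, 0.404]
contact_force: [0.8, 0.9, -0.7]
grip_width: 0.0239
finger_force: 59.1
time_s: 4.75
position: [0.4592, -0.0467, 0.1984]
tcp_rot: [-3.141, 0.001, 0.404]
contact_force: [0.6, 0.5, -1.8]
grip_width: 0.0237
finger_force: 59.1
time_s: 5.25
position: [0.4257, 0.1454, 0.1984]
tcp_rot: [3.142, 0.001, 0.404]
contact_force: [1.2, 0.1, -0.3]
grip_width: 0.0235
finger_force: 59.1
time_s: 5.65
position: [0.4268, 0.1428, 0.1989]
tcp_rot: [3.141, 0.001, 0.401]
contact_force: [0.4, -0.5, -1.1]
grip_width: 0.0239
finger_force: 59.2
[ 0.03820947  0.20918456 -0.51273314  2.08569574  0.13311073  0.87826826
 -1.72014895]
```

View pics/w4.png

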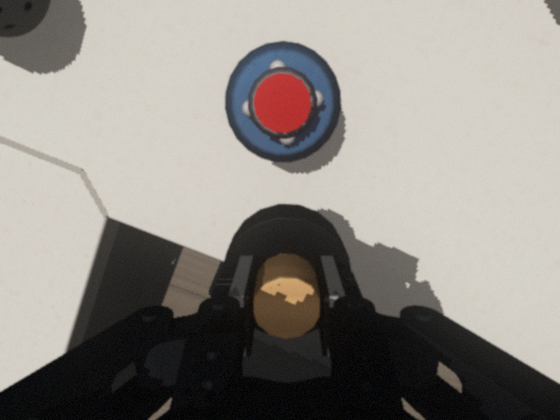

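The seal is at about (283,103) in the wrist view. The lid is in the fingers with its knob at about (288,290), and its skirt arc peaks at (287,205). I'll measure both in the tool frame.

```bash
cat > m.py <<'E'
from h import *
np.set_printoptions(precision=2,suppress=True)
def cloud(w):
    v,u=np.mgrid[:420,:560]; z=w["depth"].ravel()
    P=(np.linalg.inv(w["mtx"])@np.stack([u.ravel(),v.ravel(),np.ones(u.size)])*z).T
    return (P@w["hand_eye"][:3,:3].T+w["hand_eye"][:3,3])*1000
def seal(w,P):
    f=w["frame"].astype(int); m=((f[...,2]>150)&(f[...,1]<70)&(f[...,0]<70)).astype(np.uint8)
    n,l,st,c=cv2.connectedComponentsWithStats(m); i=1+st[1:,4].argmax()
    k=P[(l.ravel()==i)]; return c[i],st[i,2:5],np.median(k[:,2]),cv2.minEnclosingCircle(k[:,:2].astype(np.float32)),k[:,:2].mean(0)
E
python3 - <<'E'
import pickle
from m import *
s,w,t=pickle.load(open("w4.pkl","rb")); P=cloud(w); print(seal(w,P))
Q=P[(abs(P[:,0])<40)&(abs(P[:,1])<32)&(P[:,2]<60)&(P[:,2]>-10)]
h,e=np.histogram(Q[:,2],bins=np.arange(-10,60,1)); print([(int(a),int(b)) for a,b in zip(e,h) if b>60])
top=P[(P[:,2]>21)&(P[:,2]<29)&(P[:,0]>0)&(P[:,0]<40)&(abs(P[:,1])<35)]
print(len(top),top.min(0),top.max(0))
A=np.c_[2*top[:,:2],np.ones(len(top))]
# outline: for each y bin the max x
ys=np.arange(-24,25,2); o=np.array([[top[abs(top[:,1]-y)<1][:,0].max(),y] for y in ys if (abs(top[:,1]-y)<1).any()])
a=np.linalg.lstsq(np.c_[2*o,np.ones(len(o))],(o**2).sum(1),rcond=None)[0]; print("lid circ",a[:2],np.sqrt(a[2]+a[0]**2+a[1]**2))
pl=np.linalg.lstsq(np.c_[top[:,:2],np.ones(len(top))],top[:,2],rcond=None)[0];print("plane",pl*1)
print("tilt",pl[:2].round(3))
k=P[(P[:,2]>-2)&(P[:,2]<4)&(abs(P[:,0])<16)&(abs(P[:,1])<14)]; print("knob",len(k),cv2.minEnclosingCircle(k[:,:2].astype(np.float32)),np.median(k[:,2]),k.min(0),k.max(0))
M=pose(s); print("jar world",M[:3,:3]@np.r_[seal(w,P)[4],seal(w,P)[2]]+M[:3,3]*1000)
E
```

```text
(array([282.14, 102.68]), array([  56,   58, 2540], dtype=int32), np.float64(95.48943261164601), ((71.38231658935547, -2.4805495738983154), 15.585092544555664), array([71.59, -2.41]))
[(-10, 104), (-9, 87), (-8, 101), (-7, 90), (-6, 93), (-5, 112), (-4, 128), (-3, 130), (-2, 130), (-1, 124), (0, 147), (1, 768), (2, 2129), (3, 752), (4, 211), (5, 165), (6, 185), (7, 171), (8, 147), (9, 135), (10, 161), (11, 151), (12, 143), (13, 128), (14, 133), (15, 139), (16, 138), (17, 128), (18, 110), (19, 79), (20, 103), (21, 83), (25, 999), (26, 2453), (27, 668), (28, 76), (30, 76), (31, 64), (32, 73), (33, 62), (36, 61), (38, 62), (40, 64)]
4346 [  2.36 -27.38  21.  ] [26.39 27.22 29.  ]
lid circ [-2.57  0.  ] 29.06895067191534
plane [ 0.05 -0.   25.53]
tilt [ 0.05 -0.  ]
knob 3608 ((1.7256317138671875, 0.10145240277051926), 17.18476676940918) 2.444864259084592 [-14.42 -13.97  -1.92] [12.24 13.98  4.  ]
jar world [491.7  172.91 103.3 ]
```

Run:
```python
import pickle
from m import *
s,w,t=pickle.load(open("w4.pkl","rb")); P=cloud(w); f=w["frame"].reshape(-1,3).astype(int)
def plane(k,n):
    pl=np.linalg.lstsq(np.c_[k[:,:2],np.ones(len(k))],k[:,2],rcond=None)[0]; r=k[:,2]-k[:,:2]@pl[:2]-pl[2]
    k=k[abs(r)<2*r.std()]; pl=np.linalg.lstsq(np.c_[k[:,:2],np.ones(len(k))],k[:,2],rcond=None)[0]
    print(n,len(k),pl.round(3),k.min(0),k.max(0))
plane(P[abs(P[:,2]-199)<5],"table")
red=(f[:,2]>150)&(f[:,1]<70); plane(P[red&(abs(P[:,2]-95.5)<4)],"seal")
plane(P[(f[:,2]>f[:,0]+30)&(f[:,1]>60)&(abs(P[:,2]-2.4)<2)&(abs(P[:,1])<12)&(abs(P[:,0])<15)],"knob")
plane(P[(abs(P[:,2]-26.3)<2)&(P[:,0]>13)&(P[:,0]<27)&(abs(P[:,1])<25)],"lidtop")
```

```text
table 141998 [ -0.     0.   199.55] [-212.45 -295.71  197.79] [149.15 279.69 201.39]
seal 2424 [-0.   -0.   95.59] [ 56.31 -17.56  94.14] [86.62 12.99 96.84]
knob 2932 [0.01 0.   2.46] [-13.2  -11.92   1.24] [11.65 11.4   3.82]
lidtop 2483 [ 0.02  0.   26.05] [ 13.   -23.37  25.12] [26.39 23.38 27.72]
```

```bash
python3 -m crank '[{"wx":0,"wy":0,"wz":0,"x":25,"y":-1,"z":0,"gripper":1},{"wx":0,"wy":0,"wz":0,"x":25,"y":-1,"z":0,"gripper":1},{"wx":0,"wy":0,"wz":0,"x":22.5,"y":-0.5,"z":0,"gripper":1},{"wx":0,"wy":0,"wz":0,"x":0,"y":0,"z":15,"gripper":1},{"wx":0,"wy":0,"wz":0,"x":0,"y":0,"z":15,"gripper":1}]';python3 -m crank '[{"wx":0,"wy":0,"wz":0,"x":0,"y":0,"z":0,"gripper":1},{"wx":0,"wy":0,"wz":0,"x":0,"y":0,"z":0,"gripper":1},{"wx":0,"wy":0,"wz":0,"x":0,"y":0,"z":0,"gripper":1},{"wx":0,"wy":0,"wz":0,"x":0,"y":0,"z":0,"gripper":1},{"wx":0,"wy":0,"wz":0,"x":0,"y":0,"z":0,"gripper":1}]'
python3 - <<'E'
import pickle
from m import *
from rig import monitor
s0,w,t=pickle.load(open("w4.pkl","rb")); M=pose(s0)
tgt=M[:3,:3]@np.array([72.6,-2.4,0])/1000+M[:3,3]
s=monitor.state(); tgt[2]=s["position"][2]; print(tgt,s["position"],s["tcp_rot"],togo(s,tgt))
E
```

```text
time_s: 6.25
position: [0.4935, 0.1747, 0.169]
tcp_rot: [-3.142, -0.001, 0.402]
contact_force: [-0.2, -0.1, -1.2]
grip_width: 0.0243
finger_force: 59.2
time_s: 6.75
position: [0.4926, 0.1751, 0.17]
tcp_rot: [3.141, -0.001, 0.404]
contact_force: [0.4, 0.4, -0.8]
grip_width: 0.0243
finger_force: 59.2
[0.49 0.17 0.17] [0.49 0.18 0.17] [ 3.14 -0.    0.4 ] [-0.6  1.6 -0. ]
```

```bash
cat > jf.py <<'E'
import sys
from m import *
from rig import monitor,eyes
from scipy.optimize import least_squares
s=monitor.state(); w=eyes.read_camera("wrist"); P=cloud(w); f=w["frame"].reshape(-1,3).astype(int)
zt=s["position"][2]*1000
k=P[(f[:,0]>f[:,2]+15)&(abs(P[:,2]-(zt-82))<4)&(np.hypot(P[:,0],P[:,1])<60)]
print("blue",len(k),k.min(0),k.max(0))
def edge(k,x0,n=60):
    a=np.arctan2(k[:,1],k[:,0]-x0); r=np.hypot(k[:,0]-x0,k[:,1]); o=[]
    for b in np.arange(-1.5,1.5,.1):
        m=(abs(a-b)<.05)
        if m.sum()>5: o.append(k[m][np.argsort(r[m])[-2],:2])
    return np.array(o)
for nm,kk,R in(("jar",k,38),("lid",P[(abs(P[:,2]-26.3)<2.5)&(P[:,0]>0)&(P[:,0]<32)&(abs(P[:,1])<32)],28)):
    o=edge(kk,0); q=least_squares(lambda c:np.hypot(o[:,0]-c[0],o[:,1]-c[1])-R,[0,0],loss="soft_l1",f_scale=.5)
    q3=least_squares(lambda c:np.hypot(o[:,0]-c[0],o[:,1]-c[1])-c[2],[0,0,R],loss="soft_l1",f_scale=.5)
    print(nm,len(o),q.x,abs(q.fun).mean(),q3.x)
cv2.imwrite(sys.argv[1],w["frame"]); print(s["position"])
E
python3 jf.py pics/w5.png
```

```text
blue 2343 [ -2.07 -29.88  86.48] [30.45 33.33 91.96]
jar 30 [-8.85  2.16] 1.4710040885548716 [-1.63  1.67 31.85]
lid 29 [-1.72 -0.08] 0.1716768384712469 [-1.05 -0.07 27.46]
[0.49 0.18 0.17]
```

View pics/w5.png

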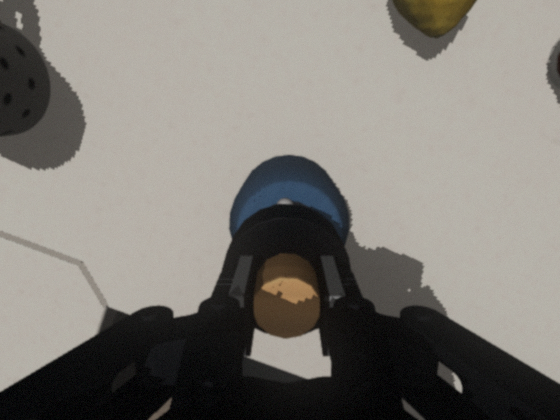

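The jar and lid axes agree in x, and the jar is about 1.6 mm towards +y. I'll correct that and lower the lid to the nubs.

```bash
python3 -m crank '[{"wx":0,"wy":0,"wz":0,"x":-0.3,"y":1.6,"z":0,"gripper":1},{"wx":0,"wy":0,"wz":0,"x":0,"y":0,"z":7,"gripper":1},{"wx":0,"wy":0,"wz":0,"x":0,"y":0,"z":7,"gripper":1},{"wx":0,"wy":0,"wz":0,"x":0,"y":0,"z":6,"gripper":1},{"wx":0,"wy":0,"wz":0,"x":0,"y":0,"z":0,"gripper":1}]';python3 -m crank '[{"wx":0,"wy":0,"wz":0,"x":0,"y":0,"z":0,"gripper":1},{"wx":0,"wy":0,"wz":0,"x":0,"y":0,"z":0,"gripper":1},{"wx":0,"wy":0,"wz":0,"x":0,"y":0,"z":0,"gripper":1}]'
python3 jf.py pics/w6.png
```

```text
time_s: 7.3
position: [0.4919, 0.1731, 0.148]
tcp_rot: [-3.141, 0.003, 0.404]
contact_force: [-0.3, -0.3, -0.1]
grip_width: 0.0238
finger_force: 59.2
time_s: 7.6
position: [0.4929, 0.1736, 0.1495]
tcp_rot: [3.141, -0.001, 0.404]
contact_force: [0.0, 0.0, -2.3]
grip_width: 0.0243
finger_force: 59.2
blue 2212 [ -2.91 -31.68  66.29] [30.9  31.25 71.53]
jar 30 [-8.37  0.64] 1.5021295637017082 [-1.05  0.1  31.79]
lid 29 [-1.7  -0.05] 0.19313918063636223 [-0.94 -0.04 27.39]
[0.49 0.17 0.15]
```

The axes now agree within about 0.2 mm and the lid is at about 99 mm, so it goes down in small steps with an eye on the force.

```bash
python3 -m crank '[{"wx":0,"wy":0,"wz":0,"x":0,"y":0,"z":2,"gripper":1},{"wx":0,"wy":0,"wz":0,"x":0,"y":0,"z":1,"gripper":1},{"wx":0,"wy":0,"wz":0,"x":0,"y":0,"z":0,"gripper":1},{"wx":0,"wy":0,"wz":0,"x":0,"y":0,"z":0,"gripper":1}]';python3 -m crank '[{"wx":0,"wy":0,"wz":0,"x":0,"y":0,"z":1,"gripper":1},{"wx":0,"wy":0,"wz":0,"x":0,"y":0,"z":1,"gripper":1},{"wx":0,"wy":0,"wz":0,"x":0,"y":0,"z":0,"gripper":1},{"wx":0,"wy":0,"wz":0,"x":0,"y":0,"z":0,"gripper":1}]'
```

```text
time_s: 8.05
position: [0.4927, 0.1734, 0.1463]
tcp_rot: [3.142, 0.0, 0.404]
contact_force: [-0.1, -0.6, -0.4]
grip_width: 0.0242
finger_force: 59.2
time_s: 8.45
position: [0.4927, 0.1734, 0.1443]
tcp_rot: [3.141, 0.0, 0.404]
contact_force: [0.3, -0.2, -1.4]
grip_width: 0.0238
finger_force: 59.2
```

```bash
R='' ; python3 -m crank '[{"wx":0,"wy":0,"wz":0,"x":0,"y":0,"z":1,"gripper":1},{"wx":0,"wy":0,"wz":0,"x":0,"y":0,"z":1,"gripper":1},{"wx":0,"wy":0,"wz":0,"x":0,"y":0,"z":0,"gripper":1}]';python3 -m crank '[{"wx":0,"wy":0,"wz":0,"x":0,"y":0,"z":1,"gripper":1},{"wx":0,"wy":0,"wz":0,"x":0,"y":0,"z":0,"gripper":1}]'
```

```text
time_s: 8.75
position: [0.4933, 0.1736, 0.1434]
tcp_rot: [3.141, -0.001, 0.404]
contact_force: [-2.3, -1.0, 6.7]
grip_width: 0.0238
finger_force: 60.0
time_s: 8.95
position: [0.4935, 0.1738, 0.1427]
tcp_rot: [3.141, -0.002, 0.404]
contact_force: [-1.4, -1.2, 8.3]
grip_width: 0.0238
finger_force: 60.1
```

```bash
python3 -m crank '[{"wx":0,"wy":0,"wz":0,"x":0,"y":0,"z":1,"gripper":1},{"wx":0,"wy":0,"wz":0,"x":0,"y":0,"z":0,"gripper":1}]';python3 -m crank '[{"wx":0,"wy":0,"wz":0,"x":0,"y":0,"z":1,"gripper":1},{"wx":0,"wy":0,"wz":0,"x":0,"y":0,"z":0,"gripper":1}]'
```

```text
time_s: 9.15
position: [0.4933, 0.1737, 0.1415]
tcp_rot: [3.141, -0.002, 0.404]
contact_force: [-0.2, -0.2, 6.8]
grip_width: 0.0242
finger_force: 59.9
time_s: 9.35
position: [0.493, 0.1735, 0.1398]
tcp_rot: [3.141, -0.001, 0.404]
contact_force: [0.4, -0.1, 2.5]
grip_width: 0.0241
finger_force: 59.5
```

The force peaked and is now falling: the click. I'll carry on to the seal.

```bash
python3 -m crank '[{"wx":0,"wy":0,"wz":0,"x":0,"y":0,"z":1,"gripper":1},{"wx":0,"wy":0,"wz":0,"x":0,"y":0,"z":1,"gripper":1},{"wx":0,"wy":0,"wz":0,"x":0,"y":0,"z":1,"gripper":1},{"wx":0,"wy":0,"wz":0,"x":0,"y":0,"z":1,"gripper":1},{"wx":0,"wy":0,"wz":0,"x":0,"y":0,"z":0,"gripper":1}]';python3 -m crank '[{"wx":0,"wy":0,"wz":0,"x":0,"y":0,"z":1,"gripper":1},{"wx":0,"wy":0,"wz":0,"x":0,"y":0,"z":1,"gripper":1},{"wx":0,"wy":0,"wz":0,"x":0,"y":0,"z":0,"gripper":1}]'
```

```text
time_s: 9.85
position: [0.4925, 0.1733, 0.1347]
tcp_rot: [-3.142, 0.001, 0.404]
contact_force: [1.3, -0.1, -6.7]
grip_width: 0.0241
finger_force: 59.3
time_s: 10.15
position: [0.4928, 0.1737, 0.1337]
tcp_rot: [3.141, -0.001, 0.404]
contact_force: [-0.6, 0.0, -0.6]
grip_width: 0.0241
finger_force: 59.9
```

```bash
python3 -m crank '[{"wx":0,"wy":0,"wz":0,"x":0,"y":0,"z":1,"gripper":1},{"wx":0,"wy":0,"wz":0,"x":0,"y":0,"z":0,"gripper":1},{"wx":0,"wy":0,"wz":0,"x":0,"y":0,"z":0,"gripper":1}]';python3 -m crank '[{"wx":0,"wy":0,"wz":0,"x":0,"y":0,"z":1,"gripper":1},{"wx":0,"wy":0,"wz":0,"x":0,"y":0,"z":0,"gripper":1},{"wx":0,"wy":0,"wz":0,"x":0,"y":0,"z":0,"gripper":1}]'
```

```text
time_s: 10.45
position: [0.4929, 0.1737, 0.1336]
tcp_rot: [3.141, -0.001, 0.404]
contact_force: [-3.2, -1.7, 7.1]
grip_width: 0.0242
finger_force: 60.7
time_s: 10.75
position: [0.493, 0.1738, 0.1336]
tcp_rot: [3.14, -0.001, 0.404]
contact_force: [-5.2, -2.0, 14.6]
grip_width: 0.0239
finger_force: 61.5
```

```bash
python3 -m crank '[{"wx":0,"wy":0,"wz":0,"x":0,"y":0,"z":0,"gripper":1},{"wx":0,"wy":0,"wz":0,"x":0,"y":0,"z":0,"gripper":1},{"wx":0,"wy":0,"wz":0,"x":0,"y":0,"z":0,"gripper":1},{"wx":0,"wy":0,"wz":0,"x":0,"y":0,"z":0,"gripper":1},{"wx":0,"wy":0,"wz":0,"x":0,"y":0,"z":0,"gripper":1}]'; python3 jf.py pics/w7.png
```

```text
time_s: 11.25
position: [0.493, 0.1738, 0.1336]
tcp_rot: [3.14, -0.001, 0.404]
contact_force: [-3.7, -2.5, 14.4]
grip_width: 0.0238
finger_force: 61.5
blue 1919 [ -3.99 -31.79  47.63] [31.24 32.14 55.62]
jar 30 [-8.36  0.53] 1.4551797892511813 [-1.21  0.17 31.88]
lid 29 [-1.77 -0.09] 0.20226984552210706 [-1.06 -0.08 27.43]
[0.49 0.17 0.13]
```

View pics/w7.png

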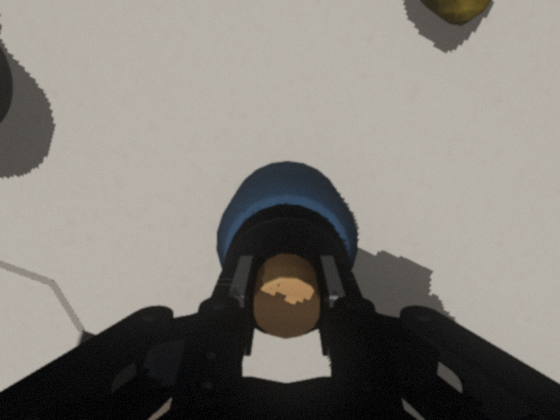

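The lid sits low and centred on the upright jar, with the skirt arc peaking at (287,205) and the knob at (288,290). The push holds steady at 14.4 N, so I'm handing in.

```bash
python3 -c "
from rig import order
print(order.sign_off())"
```

```text
the job is handed in; nothing more can be done
None
```

The lid clicked over the nubs and is home on the jar's seal, and I handed the job in at about 11 s with the gripper still holding it and pressing down with about 14 N; the sign-off gave no verdict.

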